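# Hold the set-screw collar on the drive spindle's flat

### The job

Pinch the upright spindle of the tube-rotator drive and turn it with the fingers until its flat squarely faces the fixed key driver on the drive. Then fetch the collar with the set-screw, thread it down over the spindle with the screw on the flat, pointing straight at the key driver and level with it, and finish while still holding the collar there in the gripper (it would slide down if let go). Leave everything else on the bench where it is.

Things in the scene. Friction and masses are not known exactly. Their poses are not given: they have to be found in the camera images.
- drive: White box, 60 mm tall, fixed; origin on the spindle's axis at bench level, z up; the box spans x -120 to 60, y -60 to 60 mm. The spindle rises to 136 mm above the bench. On its -x side a bracket (x -126 to -96 mm with its knob, 26 mm wide, top at 133 mm) carries the key driver: a thin level rod pointing along +x at the spindle's axis, at height 118 mm, its tip at x -62 mm.
- driver_tip (a point): Tip of the fixed key driver, 118 mm above the bench, 62 mm from the spindle's axis; the collar's screw must end level with it and point at it.
- spindle (a joint): Turn of the spindle, rad, positive counter-clockwise seen from above; 0 when its flat squarely faces the key driver. It turns freely within -3 to +3 with light friction (0.05 N m) and stays where it is left. It starts turned between 0.6 and 1.7.
- flat_end (a point): Top 36 mm of the steel spindle, D-shaped: 20 mm round with one flat along its whole length, 5.3 mm from the axis: 15.3 mm across the flat, 20 mm elsewhere. The top 3.5 mm taper in. Origin on the axis at the flat's lower end, 100 mm above the bench; z up; the flat looks along its -x axis. Below, the spindle is fully round.
- collar_center (a point): Centre of the loose aluminium collar: 40 mm outside, 24 mm tall, bore 23 mm, 80-140 g, lying flat, z up along its axis. A dark screw, head 10 mm across, sticks out along its own -x axis half-way up, to 27.5 mm from centre; grip across its y axis. The screw's tip reaches in to 7.3 mm from the centre, so it goes over the spindle only with the screw within 0.4 rad of the flat.
- screw_head (a point): Outer face of the set-screw's head, on the collar's -x side, 27.5 mm from the collar's axis, half-way up the collar.
- spacer: Plain aluminium ring without a screw, 40 mm across and only 12 mm tall, a spare; not the collar; leave it alone. Origin under its middle.
- dish: Shut flat round dish, 92 mm across, 17 mm tall; leave it alone. Origin under its middle.
- bottle: Brown reagent bottle, 64 mm across, 140 mm tall; leave it alone. Origin under its middle.
- beaker: Glass cup, 70 mm across, 90 mm tall; leave it alone. Origin under its middle.
- tip_box: Pipette-tip box, 120 x 85 x 80 mm tall; leave it alone. Origin under its middle.
- marker: White marker pen with black cap lying on the bench, 125 mm long, 13 mm thick; leave it alone. Origin under its middle.
- tube_stand: Small white block 50 x 50 x 30 mm with one tube in it, 60 mm tall in all; leave it alone. Origin under its middle.
Things that resemble listed ones, but are neither listed nor needed, are in the scene too. Leave any blue or yellow look-alike of the part that bears collar_center alone.

How it is judged:
By the outcome, as a careful person would: the job done as asked, in the order asked, and still so for the second after the job is handed in, while the arm keeps its last pose, push and grip.
It also fails if it takes over 59 s, if anything falls off the work surface, if the arm or the gripper's body presses on something with over 40 N, if the wrist force passes 120 N, or if a joint passes its speed limit or range.

### The arm

A 7-joint arm with a two-finger parallel gripper is mounted at the origin on the work surface. World frame = base frame: x ahead of the robot, y to its left, z up, the work surface at z = 0. Lengths are in m, angles in rad, forces in N, time in s.
With the tool pointing down it reaches from about 0.425 to 0.875 m from the base axis. Payload 9.9 kg.
Tool frame: the origin (TCP) lies midway between the tips of the shut fingers; the grasp point (between the pads) lies 19 mm behind it (grasp_offset is the distance from the TCP to the grasp point, in m); y points along the fingers, x is the direction in which the jaws open and shut, and the axes are right-handed (so a half turn about y gives the same grasp; the last joint's range is limited). The gripper opens to 85 mm and grips with 20 to 120 N. Pads are 22 mm wide; open, the fingers measure 114 mm over their backs; the gripper's body (76 mm by 85 mm) begins 54 mm behind the grasp point. The pads swing forward as they close: fully open they stand 13 mm farther back than shut.
Start: joints at [1.133, 0.576, 0.025, 1.437, -0.015, 1.129, -0.057], TCP at [0.234, -0.633, 0.209] pointing down, gripper open.
Joint ranges: [-2.76, 2.76], [-0.34, 2.15], [-1.52, 1.57], [0.19, 2.46], [-1.09, 4.23], [0.17, 1.99], [-2.82, 2.82]. Speed limits (rad/s): [2.22, 2.22, 3.01, 3.01, 3.14, 3.14, 3.14].

### API

Orientations are given as a rotation vector (axis times angle).
In Python, from bench import read_state, capture, camera_params, close_job, regions_of, grasp_offset gives the robot as it stands.
- The arm moves only by the tool drive_tool, never from a script. Its argument "series" is text: rows parted by semicolons, each of 6 numbers parted by spaces: the shift along the tool's x, y, z scaled (see below), then the turn, a rotation vector about the tool's x, y, z scaled (see below). In form: x y z ax ay az; .... A call has 1 to 12 rows; each row shifts and turns the commanded pose from where the row before left it, along the tool's axes as they then stand; what a row does not reach is not made up. The controller multiplies each number of a shift by 0.025 m and each number of a turn by 6 degrees. A row lasts 1/12 s, in which the tool goes at most 41.7 mm and 7.16 degrees, less where a joint would pass 70% of its speed; a pose out of reach is approached as far as the arm can. A call with a number of a shift or a turn outside -1 to 1 is refused whole. A call with a gripper value outside its range is refused whole. "grip" is the opening, from 0 (shut) to 1 (fully open), set as the call begins (left out, the last holds). The fingers move at their own pace and stop on an object; the grip force is fixed at half the most. Time passes only in rows, so rows that do not move let the fingers close. It gives the time, the measured TCP pose, the force and the opening at its end, in the units of the state.
- read_state(): the state, without advancing time (a new reading comes with each control period).
- capture(name): name is "scene" or "side" or "wrist"; returns the picture (400x640x3 uint8, red, green, blue); there is no depth.
- camera_params(name): a dict with "fovy" (degrees; the focal length in pixels is half the picture's height over the tangent of half this angle, whatever the lens; pixels are square), "cx", "cy" (the principal point, pixels), "world_to_cam" (4x4, takes a point from world to camera coordinates). Camera axes: x right, y up, looking along -z (the intrinsics and any distortion apply to the point x, -y, -z); pixel columns grow to the right and rows downward; lengths in m; the calibration is good to about 2 mm. A picture is of the moment at which its call begins: read the wrist's pose just before it. camera_params takes no time and is no camera call; for the wrist camera it gives the pose at the moment of the call.
- close_job(): hands the job in, once; it reports no verdict.
Trained networks look in the newest picture that a camera, given by its name, has taken for a name from the list of things; names that differ only in an ending like _2 or _b are one class to them, and where a whole thing is asked for, a point or a joint stands for the part that bears it (a point fixed in the world has none). Each returns a list of dicts, best first, with "conf" (0 to 1); they miss things now and then, are a little off and sometimes report something else, mostly with a low value. They report only what shows in the picture. A call takes as long as a camera call. They do not tell look-alikes from the thing itself.
- regions_of(query, camera): "mask" (400x640 bool, what is visible of it) and "bbox" ([left, top, width, height] in pixels, round what is visible of it).
The state is a dict: "t": time; "joints": joint angles; "dq": joint speeds; "effort": joint torques, N m; "tcp_pos": TCP position; "ee_rot": TCP orientation; "ft_force": force on the tool from outside, world axes, zero at the start; "torque": the same for the moment, N m; "finger_gap": finger opening in m.
Only numpy, scipy, OpenCV 4.12 (cv2) and the standard library are available. Lean on these libraries where they do the work, as an engineer would, in place of code of your own. Each camera call takes 0.05 s, during which the arm holds its last target. There are 200 camera calls.

## Working session

There is one attempt and no reset: what is moved stays moved. The work goes in short steps, Python scripts to look and compute and a tool call to move; the robot and the scene stay as the last step left them, time stands still between calls to the robot, and variables do not carry over. Pictures are saved under pics/ and viewed, about 8 in all and at most 12, crops included, and the job is handed in when it is done.

Besides the shell and the picture viewer there is one more tool, called as name(argument=value, ...) on one line, values as JSON. drive_tool: Moves the arm, as the interface text tells. Shifts and turns lie within -1 to 1; 1 stands for 0.025 m of shift or 6 degrees of turn. Its arguments: {"type":"object","properties":{"series":{"type":"string"},"grip":{"type":"number"}},"required":["series"]}

```bash
ls; mkdir -p pics; cat > h.py <<'E'
import numpy as np, cv2
from bench import *
from scipy.spatial.transform import Rotation as R
def cap(n,f):
    im=capture(n); cv2.imwrite('pics/'+f,im[:,:,::-1]); return im
def K(p):
    f=200/np.tan(np.radians(p['fovy'])/2); return f,p['cx'],p['cy']
def proj(p,P):
    P=np.atleast_2d(P); T=np.array(p['world_to_cam']); c=P@T[:3,:3].T+T[:3,3]
    f,cx,cy=K(p); return np.c_[cx+f*c[:,0]/-c[:,2], cy-f*c[:,1]/-c[:,2]]
def ray(p,u,v,z):
    T=np.array(p['world_to_cam']); f,cx,cy=K(p)
    d=T[:3,:3].T@np.array([(u-cx)/f,-(v-cy)/f,-1]); o=-T[:3,:3].T@T[:3,3]
    return o+d*(z-o[2])/d[2]
E
python3 - <<'E'
from h import *
print(read_state(), grasp_offset)
for n in ['scene','side','wrist']:
    p=camera_params(n); print(n,p)
    cap(n,n+'0.png')
    for q in ['drive','spindle','collar_center','spacer','flat_end','screw_head']:
        for r in regions_of(q,n)[:4]: print(n,q,round(r['conf'],2),r['bbox'],r['mask'].sum())
a=cv2.imread('pics/scene0.png');b=cv2.imread('pics/side0.png')
cv2.imwrite('pics/both.png',cv2.resize(np.vstack([a,b]),(800,1000))[:, :])
E
```

```text
pics
{'t': 0.0, 'joints': array([ 1.13318912,  0.57651621,  0.02484993,  1.43793113, -0.01502431,
        1.12897886, -0.05651335]), 'dq': array([ 1.19375976e-04, -7.47125782e-04, -2.24163276e-04,  8.17629499e-04,
        1.55824681e-04, -1.30962018e-03, -1.35039616e-05]), 'effort': array([-5.86427686e-04, -7.65758085e+01,  2.25016125e+00, -2.85960102e+01,
        1.52771536e-02,  1.27642686e-02, -1.55949988e-05]), 'tcp_pos': array([ 0.23370469, -0.63272377,  0.20814533]), 'ee_rot': array([-1.35515363,  0.94576301, -0.94346548]), 'ft_force': array([-0.67299143, -0.87555471,  0.69331276]), 'torque': array([-0.01917635, -0.05439209, -0.01029669]), 'finger_gap': 0.08525712890985879} 0.0187
scene {'fovy': 46.83699270148706, 'cx': 327.63964981354957, 'cy': 199.11413768460355, 'world_to_cam': array([[-0.58417017,  0.81142585,  0.01825666,  0.35616115],
       [-0.59155396, -0.44106322,  0.67492751,  0.29428062],
       [ 0.55570597,  0.38347272,  0.73765815, -1.63761636],
       [ 0.        ,  0.        ,  0.        ,  1.        ]])}
scene drive 0.61 [265.4, 142.5, 68.4, 64.8] 2628
scene s
[... 1173 characters left out ...]
 268
side spacer 0.59 [357.9, 231.9, 11.8, 14.2] 139
side flat_end 0.46 [349.0, 163.5, 4.3, 23.7] 133
side screw_head 0.78 [345.2, 291.0, 18.8, 18.5] 305
side screw_head 0.69 [301.1, 254.7, 17.7, 21.0] 280
side screw_head 0.55 [336.7, 261.4, 19.2, 20.0] 279
wrist {'fovy': 62.97785390677299, 'cx': 320.5459217458281, 'cy': 198.25044080631707, 'world_to_cam': array([[ 3.46579804e-01, -9.38020432e-01, -3.30440499e-04,
        -6.74737174e-01],
       [ 9.01070899e-01,  3.33025547e-01, -2.77786285e-01,
         3.61727772e-02],
       [ 2.60679256e-01,  9.59773660e-02,  9.60642842e-01,
        -3.78799310e-01],
       [ 0.00000000e+00,  0.00000000e+00,  0.00000000e+00,
         1.00000000e+00]])}
```

```bash
python3 - <<'E'
from h import *
a=cv2.imread('pics/scene0.png')[120:320,220:540];b=cv2.imread('pics/side0.png')[140:340,200:520]
cv2.imwrite('pics/c1.png',np.hstack([cv2.resize(a,None,fx=2.5,fy=2.5,interpolation=2)[:,:800]]))
cv2.imwrite('pics/c2.png',cv2.resize(b,None,fx=2.5,fy=2.5,interpolation=2))
s=read_state(); print(R.from_rotvec(s['ee_rot']).as_matrix().round(3))
ps,pd=camera_params('scene'),camera_params('side')
for u,v in [(422,242),(390,230),(365,252)]: print(ray(ps,u,v,.012).round(3))
for u,v in [(354,299),(346,270),(310,264)]: print(ray(pd,u,v,.012).round(3))
print(ray(ps,288.7,156,.136),ray(pd,351,163.5,.136),ray(ps,348,202,.006),ray(pd,364,239,.006))
E
```

```text
[[ 0.346  0.     0.938]
 [-0.938  0.     0.346]
 [-0.    -1.     0.   ]]
[0.521 0.249 0.012]
[0.537 0.158 0.012]
[0.64  0.143 0.012]
[0.517 0.248 0.012]
[0.546 0.153 0.012]
[0.634 0.143 0.012]
[ 0.57209152 -0.16336177  0.136     ] [ 0.57012911 -0.17820337  0.136     ] [0.51496975 0.00477199 0.006     ] [0.51321341 0.01072127 0.006     ]
```

View pics/c1.png

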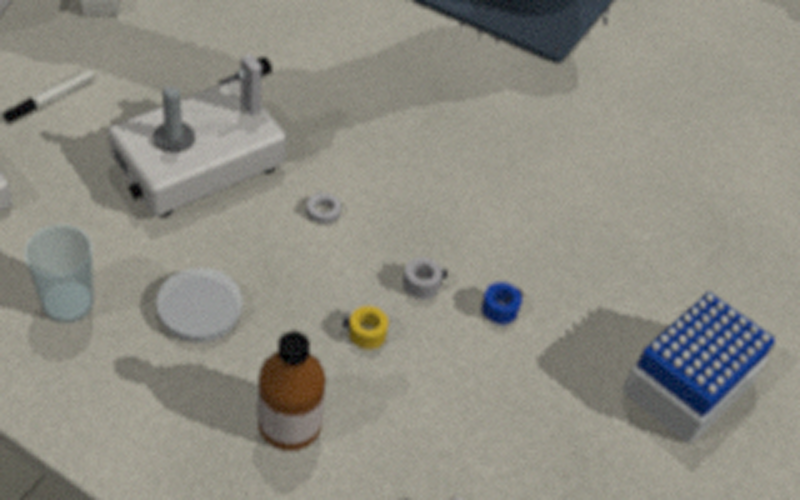

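View pics/c2.png

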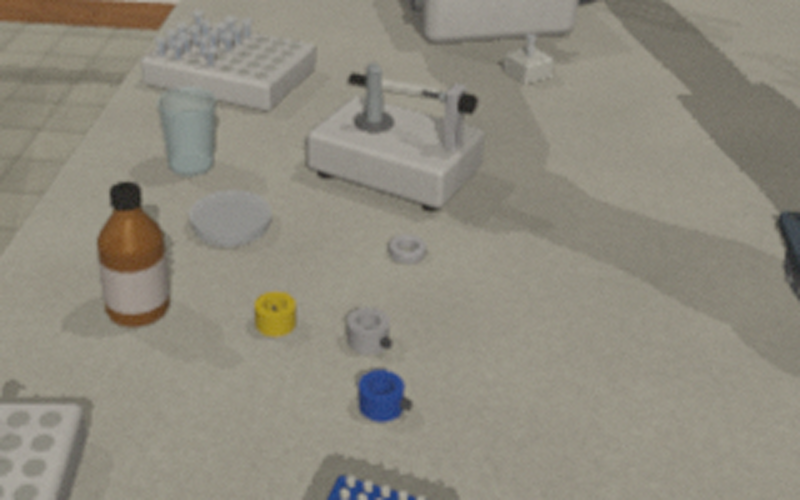

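drive_tool(series="-0.64 -0.14 0.95 0 0 0;-0.64 -0.14 0.95 0 0 0;-0.64 -0.14 0.95 0 0 0;-0.64 -0.14 0.95 0 0 0;-0.64 -0.14 0.95 0 0 0;-0.64 -0.14 0.95 0 0 0;-0.64 -0.14 0.95 0 0 0;-0.64 -0.14 0.95 0 0 0;-0.64 -0.14 0.95 0 0 0;-0.64 -0.14 0.95 0 0 0;-0.64 0 0.95 0 0 0;-0.64 0 0.95 0 0 0")

```text
t: 2.05
tcp_pos: [0.4355, -0.3532, 0.2445]
ee_rot: [-1.356, 0.944, -0.946]
ft_force: [-0.5, -0.1, -1.7]
finger_gap: 0.0852
```

drive_tool(series="-0.64 0 0.95 0 0 0;-0.64 0 0.95 0 0 0;-0.64 0 0.95 0 0 0;-0.64 0 0.95 0 0 0;-0.64 0 0.95 0 0 0;-0.64 0 0.95 0 0 0;-0.6 0 0.95 0 0 0;0 0 0 0 0 0;0 0 0 0 0 0")

```text
t: 2.8
tcp_pos: [0.5531, -0.1908, 0.2439]
ee_rot: [-1.357, 0.942, -0.942]
ft_force: [-0.2, -0.8, 0.2]
finger_gap: 0.0856
```

```bash
python3 - <<'E'
from h import *
s=read_state(); print(s['t'],s['tcp_pos'],R.from_rotvec(s['ee_rot']).as_matrix().round(3).tolist(),s['joints'].round(2))
im=cap('wrist','w1.png'); p=camera_params('wrist'); print(p)
for q in ['drive','spindle','flat_end']:
    for r in regions_of(q,'wrist')[:3]: print(q,round(r['conf'],2),r['bbox'],r['mask'].sum())
E
```

```text
2.8 [ 0.55308642 -0.19076085  0.24385133] [[0.35, 0.0, 0.937], [-0.937, 0.001, 0.35], [-0.001, -1.0, 0.0]] [ 0.3   0.41 -0.08  1.63  0.03  1.1  -0.99]
{'fovy': 62.97785390677299, 'cx': 320.5459217458281, 'cy': 198.25044080631707, 'world_to_cam': array([[ 3.47542846e-01, -9.37664082e-01, -1.97581725e-04,
        -3.72156422e-01],
       [ 9.00628295e-01,  3.33874246e-01, -2.78202557e-01,
        -3.87210931e-01],
       [ 2.60926513e-01,  9.65093607e-02,  9.60522409e-01,
        -5.37590600e-01],
       [ 0.00000000e+00,  0.00000000e+00,  0.00000000e+00,
         1.00000000e+00]])}
drive 0.76 [195.6, 64.4, 186.5, 191.5] 18973
spindle 0.92 [289.0, 139.3, 24.7, 25.6] 544
```

View pics/w1.png

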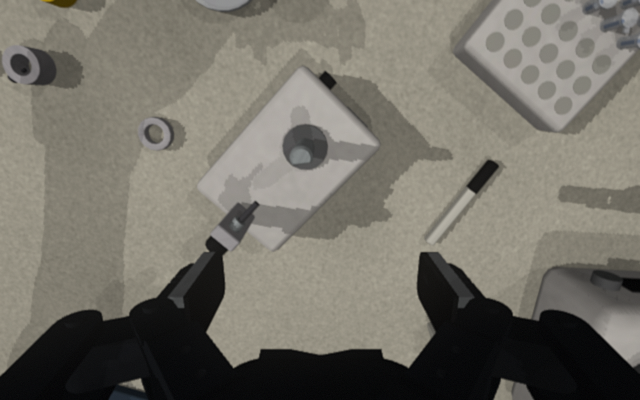

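```bash
cat >> h.py <<'E'
from scipy.optimize import least_squares
def fit(p,obj,px,x0):
    def f(q):
        c,s=np.cos(q[2]),np.sin(q[2]); W=np.c_[q[0]+c*obj[:,0]-s*obj[:,1],q[1]+s*obj[:,0]+c*obj[:,1],obj[:,2]]
        return (proj(p,W)-px).ravel()
    r=least_squares(f,x0,loss='soft_l1'); return r.x,r.fun.reshape(-1,2)
E
python3 - <<'E'
from h import *
p=camera_params('wrist')
obj=np.array([[60,60,60],[60,-60,60],[-120,-60,60],[-120,60,60],[-62,0,118]])/1000.
px=np.array([[300,67],[379,143],[275,250],[199,186],[258,203]],float)
q,res=fit(p,obj,px,[.57,-.17,-.4]); print(q,res.round(1).tolist())
print('spindle top pred',proj(p,[q[0],q[1],.136]))
print('gray collar',ray(p,27,65,.024))
a=cv2.imread('pics/w1.png')
b=cv2.resize(a[110:210,230:380],None,fx=5,fy=5,interpolation=cv2.INTER_CUBIC)
cv2.imwrite('pics/w1c.png',b)
E
```

```text
[ 0.57153957 -0.16896449 -0.39387337] [[0.6, -7.1], [6.1, -0.2], [-0.3, 6.4], [-7.1, 3.2], [-0.3, -0.1]]
spindle top pred [[300.99689032 157.20810677]]
gray collar [0.54495484 0.14681385 0.024     ]
```

View pics/w1c.png

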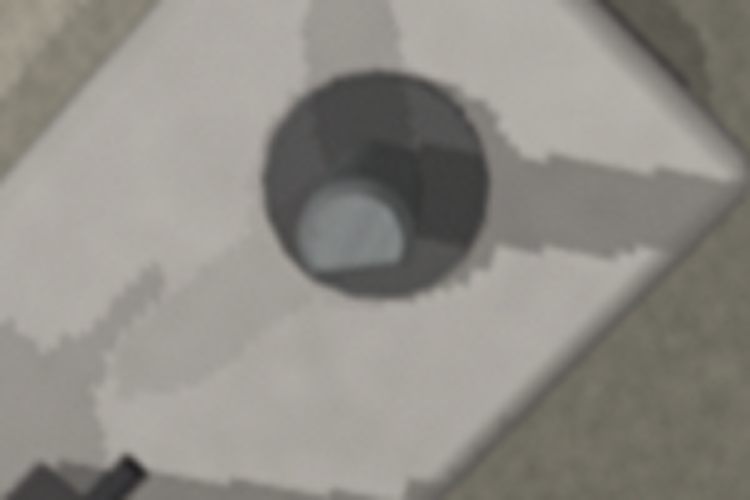

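drive_tool(series="0 0 0 0 -1 0;0 0 0 0 -1 0;0 0 0 0 -1 0;0 0 0 0 -1 0;0 0 0 0 -1 0;0 0 0 0 -1 0;0 0 0 0 -1 0;0 0 0 0 -1 0;0 0 0 0 -1 0;0 0 0 0 -1 0;0 0 0 0 -1 0;0 0 0 0 -1 0", grip=0.6)

```text
t: 4.0
tcp_pos: [0.5515, -0.194, 0.2441]
ee_rot: [-1.571, -0.033, 0.034]
ft_force: [0.2, -0.2, 0.0]
finger_gap: 0.0511
```

drive_tool(series="0 0 0 0 -1 0;0 0 0 0 -1 0;0 0 0 0 -1 0;0 0 0 0 -1 0;0 0 0 0 -0.13 0;0.57 0.4 0.23 0 0 0;0.57 0.4 0.23 0 0 0;0 0 0 0 0 0;0 0 0 0 0 0")

```text
t: 4.75
tcp_pos: [0.572, -0.1695, 0.2236]
ee_rot: [-1.539, -0.368, 0.37]
ft_force: [-0.0, -0.4, 0.2]
finger_gap: 0.0517
```

```bash
python3 - <<'E'
from h import *
s=read_state(); M=R.from_rotvec(s['ee_rot']).as_matrix(); print(s['t'],s['tcp_pos'],M.round(3).tolist(),s['joints'].round(2),s['finger_gap'])
im=cap('wrist','w2.png'); p=camera_params('wrist')
c=proj(p,[.5715,-.1690,.136])[0]; print(c)
for q in ['spindle','flat_end','drive']:
    for r in regions_of(q,'wrist')[:3]: print(q,round(r['conf'],2),r['bbox'],r['mask'].sum())
a=im[:,:,::-1]
b=cv2.resize(a,None,fx=1.25,fy=1.25)[:400,:]
x,y=int(c[0]),int(c[1]); d=cv2.resize(a[y-20:y+30,x-40:x+40],(320,200),interpolation=cv2.INTER_CUBIC)
b=b.copy(); b[:200,:320]=d; cv2.imwrite('pics/w2c.png',b); print(x,y)
E
```

```text
4.75 [ 0.57200398 -0.16945598  0.22357187] [[0.891, -0.001, -0.453], [0.453, 0.0, 0.891], [-0.001, -1.0, 0.001]] [ 0.52  0.47 -0.48  1.62  0.24  1.11  0.45] 0.051662206459537924
[320.72560265 193.98896839]
spindle 0.61 [314.0, 166.8, 21.6, 34.7] 673
flat_end 0.92 [314.2, 162.8, 22.4, 39.9] 631
drive 0.74 [205.2, 38.5, 197.1, 205.0] 21813
320 193
```

View pics/w2c.png

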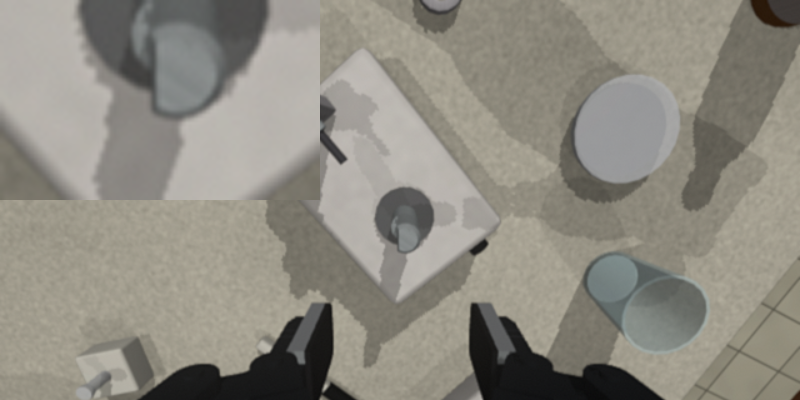

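```bash
python3 - <<'E'
from h import *
p=camera_params('wrist'); s=read_state(); M=R.from_rotvec(s['ee_rot']).as_matrix(); print(s['tcp_pos'])
T=np.array(p['world_to_cam']); print('cam in tool',(M.T@(-T[:3,:3].T@T[:3,3]-s['tcp_pos'])).round(4))
for u,v in [(324.4,190.5),(318.5,190.5),(335.5,190.5),(327,179),(327,202)]:
    w=ray(p,u,v,.136); print(w.round(4),'in tool',(M.T@(w-s['tcp_pos'])).round(4))
obj=np.array([[60,60,60],[60,-60,60],[-120,60,60],[-62,0,118]])/1000.
px=np.array([[500,219],[397,301],[363,48],[345,161]])/1.25
print(fit(p,obj,px,[.57,-.17,-.4]))
# line fits of box edges -> yaw
for a,b in [((363,48),(500,219)),((500,219),(397,301))]:
    d=ray(p,b[0]/1.25,b[1]/1.25,.06)-ray(p,a[0]/1.25,a[1]/1.25,.06); print(np.degrees(np.arctan2(d[1],d[0])),np.hypot(*d[:2]))
E
```

```text
[ 0.57205182 -0.17051052  0.22450367]
cam in tool [ 0.0002 -0.1647  0.0705]
[ 0.5731 -0.1656  0.136 ] in tool [0.0032 0.0885 0.004 ]
[ 0.5689 -0.1677  0.136 ] in tool [-0.0016  0.0885  0.004 ]
[ 0.581  -0.1615  0.136 ] in tool [0.0121 0.0885 0.004 ]
[ 0.5706 -0.1562  0.136 ] in tool [0.0052 0.0885 0.0135]
[ 0.5793 -0.1732  0.136 ] in tool [ 0.0053  0.0885 -0.0056]
(array([ 0.57348383, -0.16507893, -0.39603349]), array([[ 6.19406791,  2.68677487],
       [ 0.07890196,  6.38613007],
       [-0.8456028 , -7.23016016],
       [-0.27313358, -0.35711212]]))
-22.604667509665944 0.16859792705764506
-112.38710455449495 0.11196559089953548
```

drive_tool(series="0.21 0.6 0.16 0 0 0;0 0.6 0 0 0 0;0 0.6 0 0 0 0;0 0.6 0 0 0 0;0 0.6 0 0 0 0;0 0.6 0 0 0 0;0 0.6 0 0 0 0;0 0.46 0 0 0 0;0 0 0 0 0 0;0 0 0 0 0 0;0 0 0 0 0 0")

```text
t: 5.87
tcp_pos: [0.5757, -0.1637, 0.1084]
ee_rot: [-1.539, -0.371, 0.369]
ft_force: [0.7, 0.6, 0.2]
finger_gap: 0.0516
```

```bash
python3 - <<'E'
from h import *
P=[];
for i in range(3):
    s=read_state(); im=cap('wrist','w3.png'); P.append(s['tcp_pos'])
print(np.array(P).round(4)); M=R.from_rotvec(s['ee_rot']).as_matrix(); print(M.round(3).tolist())
p=camera_params('wrist'); c=proj(p,s['tcp_pos']+[0,0,.028])[0]; print(c)
a=im[:,:,::-1]; cv2.imwrite('pics/w3c.png',cv2.resize(a[200:400,170:470],None,fx=2.5,fy=2.5,interpolation=2))
for q in ['flat_end']:
    for r in regions_of(q,'wrist')[:3]: print(q,round(r['conf'],2),r['bbox'],r['mask'].sum())
E
```

```text
[[ 0.5757 -0.1637  0.1084]
 [ 0.5758 -0.1637  0.1085]
 [ 0.5758 -0.1637  0.1085]]
[[0.891, 0.002, -0.455], [0.455, -0.0, 0.891], [0.001, -1.0, -0.001]]
[320.49768517 263.28514958]
flat_end 0.86 [296.8, 201.2, 39.1, 75.9] 2339
flat_end 0.49 [1.8, 326.8, 48.3, 68.5] 2393
```

View pics/w3c.png

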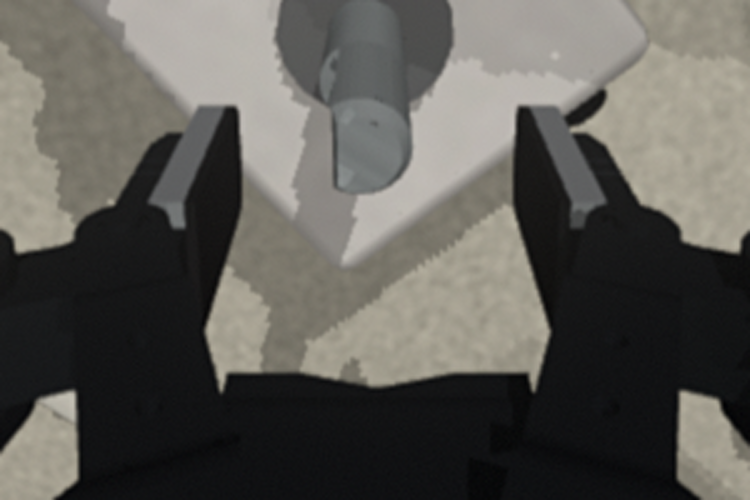

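drive_tool(series="-0.03 0 0.09 0 0 0;0 0 0 0 0 0;0 0 0 0 0 0;0 0 0 0 0 0;0 0 0 0 0 0;0 0 0 0 0 0;0 0 0 0 0 0;0 0 0 0 0 0", grip=0.0)

```text
t: 6.73
tcp_pos: [0.5735, -0.1617, 0.1079]
ee_rot: [-1.539, -0.37, 0.37]
ft_force: [-2.0, 1.0, 6.7]
finger_gap: 0.0112
```

drive_tool(series="0 0 0 0 0 0;0 0 0 0 0 0;0 0 0 0 0 0")

```text
t: 6.98
tcp_pos: [0.5735, -0.1617, 0.1079]
ee_rot: [-1.539, -0.37, 0.37]
ft_force: [-1.3, 0.6, 5.3]
finger_gap: 0.0115
```

```bash
python3 - <<'E'
from h import *
s=read_state(); print(s['ft_force'],s['torque'],s['finger_gap'])
im=cap('wrist','w4.png')
a=im[:,:,::-1]; cv2.imwrite('pics/w4c.png',cv2.resize(a[200:400,170:470],None,fx=2.5,fy=2.5,interpolation=2))
E
```

```text
[-1.29053026  0.59276712  5.25321678] [0.12616836 0.45028573 0.01321499] 0.01154820267408382
```

View pics/w4c.png

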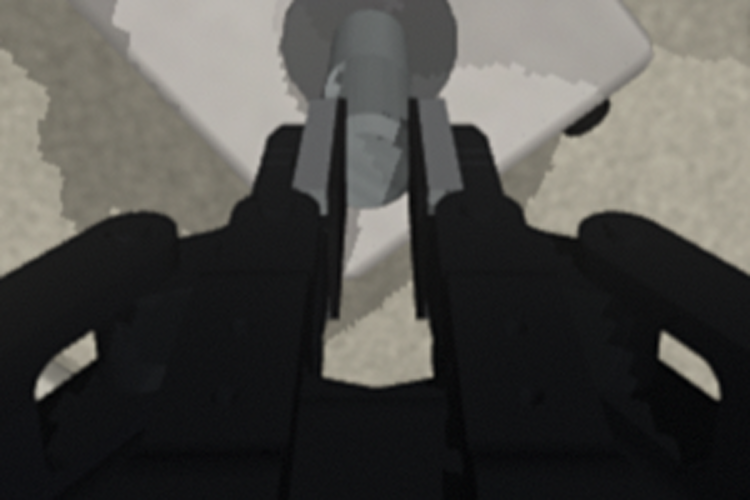

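drive_tool(series="0 0 -0.01 0 0.7 0;0 0 -0.01 0 0.8 0;0 0 -0.01 0 0.8 0;0 0 -0.01 0 0.8 0;0 0 -0.01 0 0.8 0;0 0 -0.01 0 0.8 0;0 0 -0.01 0 0.8 0;0 0 -0.01 0 0.8 0;0 0 0 0 0.8 0;0 0 0 0 0.8 0;0 0 0 0 0.37 0;0 0 0 0 0 0")

```text
t: 8.03
tcp_pos: [0.5758, -0.1632, 0.108]
ee_rot: [-1.548, 0.307, -0.312]
ft_force: [4.8, 1.4, -0.8]
finger_gap: 0.0116
```

drive_tool(series="0 0 0 0 0 0;0 0 0 0 0 0;0 0 0 0 0 0")

```text
t: 8.28
tcp_pos: [0.5758, -0.1633, 0.108]
ee_rot: [-1.548, 0.305, -0.31]
ft_force: [6.1, 1.1, -0.5]
finger_gap: 0.0115
```

```bash
python3 - <<'E'
from h import *
s=read_state(); M=R.from_rotvec(s['ee_rot']).as_matrix(); print(s['t'],s['tcp_pos'],s['ft_force'],s['torque'],s['finger_gap'],np.degrees(np.arctan2(M[1,0],M[0,0])),s['joints'].round(2))
E
```

```text
8.2833 [ 0.57579787 -0.16325455  0.10797337] [ 6.10116563  1.09007929 -0.45749815] [ 0.23412176 -1.24552762  0.01255186] 0.0115319915937485 -22.44743097479824 [ 0.33  0.57 -0.2   1.77  0.14  0.82 -0.33]
```

drive_tool(series="0 0 0 0 0 0;0 0 0 0 0 0;0 0 0 0 0 0;0 0 0 0 0 0;0 0 0 0 0 0;0 0 0 0 0 0", grip=0.5)

```text
t: 8.78
tcp_pos: [0.5737, -0.1638, 0.1074]
ee_rot: [-1.549, 0.309, -0.309]
ft_force: [0.6, -0.1, -0.1]
finger_gap: 0.0426
```

drive_tool(series="0 -0.6 0 0 0 0;0 -0.8 0 0 0 0;0 -0.8 0 0 0 0;0 -0.8 0 0 0 0;0 -0.8 0 0 0 0;0 -0.8 0 0 0 0;0 0 0 0 0 0;0 0 0 0 0 0;0 0 0 0 0 0")

```text
t: 9.53
tcp_pos: [0.5735, -0.1637, 0.222]
ee_rot: [-1.549, 0.309, -0.308]
ft_force: [-0.6, -1.2, -0.4]
finger_gap: 0.0429
```

```bash
python3 - <<'E'
from h import *
s=read_state(); M=R.from_rotvec(s['ee_rot']).as_matrix(); print(s['t'],s['tcp_pos'],s['finger_gap'],np.degrees(np.arctan2(M[1,0],M[0,0])))
p=camera_params('wrist');im=cap('wrist','w5.png')
ax=s['tcp_pos'].copy(); ax[:2]-=M[:2,0]*.00235; ax[2]=.136; print(proj(p,ax), ax)
np.savez('w5.npz',tcp=s['tcp_pos'],M=M,T=p['world_to_cam'])
a=im[:,:,::-1]; cv2.imwrite('pics/w5c.png',cv2.resize(a[110:310,170:470],None,fx=2.6,fy=2.6,interpolation=2))
E
```

```text
9.5333 [ 0.57346924 -0.16368492  0.22198873] 0.042863707566694116 -22.56399062979324
[[317.84231373 196.06021486]] [ 0.57129913 -0.16278319  0.136     ]
```

View pics/w5c.png

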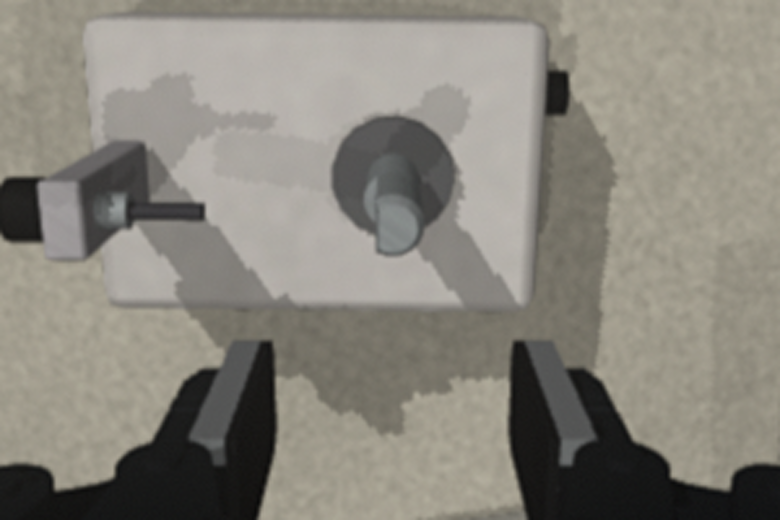

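drive_tool(series="-0.5 0 0.93 0 0 0;-0.5 0 0.93 0 0 0;-0.5 0 0.93 0 0 0;-0.5 0 0.93 0 0 0;-0.5 0 0.93 0 0 0;-0.5 0 0.93 0 0 0;-0.5 0.2 0.93 0 0 0;-0.5 0.2 0.93 0 0 0;-0.5 0.2 0.93 0 0 0;-0.5 0.2 0.93 0 0 0;-0.5 0.2 0.93 0 0 0;-0.5 0.2 0.93 0 0 0", grip=0.85)

```text
t: 10.58
tcp_pos: [0.5416, 0.1525, 0.1912]
ee_rot: [-1.55, 0.31, -0.308]
ft_force: [0.3, -0.6, -0.6]
finger_gap: 0.0725
```

drive_tool(series="0 0 0 0 0 0;0 0 0 0 0 0;0 0 0 0 0 0")

```text
t: 10.83
tcp_pos: [0.5421, 0.1508, 0.1917]
ee_rot: [-1.55, 0.31, -0.308]
ft_force: [0.3, -0.3, 0.2]
finger_gap: 0.0724
```

```bash
python3 - <<'E'
from h import *
s=read_state(); M=R.from_rotvec(s['ee_rot']).as_matrix(); print(s['t'],s['tcp_pos'],s['finger_gap'],np.degrees(np.arctan2(M[1,0],M[0,0])),s['joints'].round(2))
p=camera_params('wrist');im=cap('wrist','w6.png')
for q in ['collar_center','screw_head']:
    for r in regions_of(q,'wrist')[:4]:
        x,y,w,h=r['bbox']; m=r['mask']; print(q,round(r['conf'],2),r['bbox'],im[m].mean(0).round(),ray(p,x+w/2,y+h/2,.012).round(3))
a=im[:,:,::-1]; cv2.imwrite('pics/w6c.png',cv2.resize(a,None,fx=1.25,fy=1.25,interpolation=2))
E
```

```text
10.8333 [0.54213379 0.15078129 0.19173179] 0.07242728468757094 -22.566809323703595 [-0.17  0.43 -0.27  1.76  0.14  0.97 -0.89]
collar_center 0.9 [294.8, 143.1, 45.2, 42.6] [116. 112. 112.] [0.542 0.16  0.012]
collar_center 0.82 [241.5, 72.8, 46.8, 43.2] [ 35.  54. 112.] [0.521 0.246 0.012]
collar_center 0.62 [383.2, 120.5, 42.2, 45.5] [155. 130.  38.] [0.635 0.146 0.012]
screw_head 0.93 [385.4, 124.3, 43.0, 40.8] [160. 132.  32.] [0.637 0.143 0.012]
screw_head 0.92 [294.1, 146.9, 45.5, 40.2] [115. 112. 111.] [0.54  0.158 0.012]
screw_head 0.71 [326.4, 268.6, 36.8, 32.5] [136. 133. 132.] [0.516 0.014 0.012]
```

View pics/w6c.png

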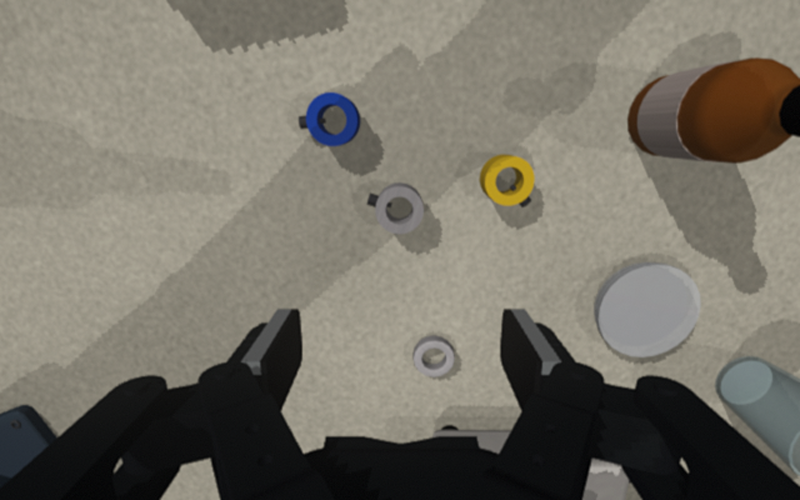

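```bash
python3 - <<'E'
from h import *
p=camera_params('wrist'); s=read_state();M=R.from_rotvec(s['ee_rot']).as_matrix()
im=cv2.imread('pics/w6.png')
a=im[140:195,285:350]; g=cv2.resize(a,None,fx=8,fy=8,interpolation=cv2.INTER_CUBIC); cv2.imwrite('pics/w6d.png',g)
c=ray(p,320.5,167,.024); h=ray(p,373/1.25,199.5/1.25,.014)
d=h-c; print(c,h,np.degrees(np.arctan2(d[1],d[0])),np.hypot(d[0],d[1]), 'tool',M.T@(c-s['tcp_pos']))
# dark screw pixels
hsv=a.max(2); ys,xs=np.where(hsv<60); print(xs.mean()+285,ys.mean()+140,len(xs))
E
```

```text
[0.54550701 0.15750015 0.024     ] [0.52626448 0.17208238 0.014     ] 142.84468932690288 0.024143663894059225 tool [-0.00021655  0.16832713  0.00805921]
300.3157894736842 160.4736842105263 57
```

View pics/w6d.png

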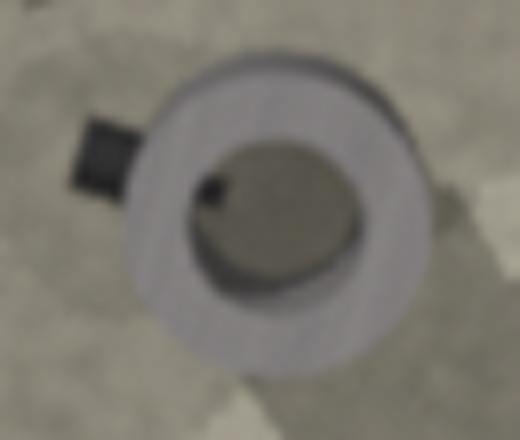

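```bash
python3 - <<'E'
from h import *
p=camera_params('wrist'); s=read_state();M=R.from_rotvec(s['ee_rot']).as_matrix()
c=ray(p,319.75,167.7,.024); h=ray(p,295,159.25,.012); t=ray(p,311.25,163.75,.012)
for d in (h-t,h-c,t-c): print(np.degrees(np.arctan2(d[1],d[0])),np.hypot(d[0],d[1]))
print(c, M.T@(c-s['tcp_pos']))
E
```

```text
141.67450969305153 0.01790509090890969
142.82610773511476 0.027214025951386667
145.0390164366198 0.009319501632697737
[0.544509   0.15712251 0.024     ] [-0.00099184  0.16832759  0.00732602]
```

drive_tool(series="0 0 0 0 -1 0;0 0 0 0 -1 0;0 0 0 0 -1 0;0 0 0 0 -1 0;0 0 0 0 -1 0;0 0 0 0 -1 0;0 0 0 0 -1 0;0 0 0 0 -1 0;0 0 0 0 -1 0;0 0 0 0 -1 0;0 0 0 0 -1 0;0 0 0 0 -1 0", grip=0.7)

```text
t: 11.98
tcp_pos: [0.5427, 0.1503, 0.1926]
ee_rot: [-1.463, -0.676, 0.676]
ft_force: [-0.9, 0.0, -0.1]
finger_gap: 0.0598
```

drive_tool(series="0.27 0 0.07 0 -0.5 0;0 0.9 0 0 0 0;0 0.9 0 0 0 0;0 0.9 0 0 0 0;0 0.9 0 0 0 0;0 0.9 0 0 0 0;0 0 0 0 0 0;0 0 0 0 0 0;0 0 0 0 0 0")

```text
t: 12.73
tcp_pos: [0.5462, 0.1576, 0.0811]
ee_rot: [-1.451, -0.714, 0.713]
ft_force: [-0.9, -0.7, 1.6]
finger_gap: 0.0593
```

```bash
cat >> h.py <<'E'
def st():
    s=read_state(); M=R.from_rotvec(s['ee_rot']).as_matrix()
    print('t',round(s['t'],2),'tcp',s['tcp_pos'].round(4),'hd',np.degrees(np.arctan2(M[1,0],M[0,0])).round(2),'f',s['ft_force'].round(1),'gap',round(s['finger_gap'],4),'down',M[:,1].round(3))
    return s,M
E
python3 - <<'E'
from h import *
s,M=st(); p=camera_params('wrist'); im=cap('wrist','w7.png'); 
print('tcp plane at .024',proj(p,[*s['tcp_pos'][:2],.024]), 'cx ring +-20mm',proj(p,[*(s['tcp_pos'][:2]+.02*M[:2,0]),.024]))
for q in ['collar_center','screw_head']:
    for r in regions_of(q,'wrist')[:3]:
        x,y,w,h=r['bbox']; m=r['mask']; print(q,round(r['conf'],2),r['bbox'],im[m].mean(0).round())
c=proj(p,[*s['tcp_pos'][:2],.024])[0].astype(int)
cv2.imwrite('pics/w7c.png',cv2.resize(im[max(c[1]-90,0):c[1]+90,c[0]-120:c[0]+120,::-1],None,fx=3,fy=3,interpolation=2)); print(c)
E
```

```text
t 12.73 tcp [0.5462 0.1576 0.0811] hd 52.39 f [-0.9 -0.7  1.6] gap 0.0593 down [ 0.001  0.    -1.   ]
tcp plane at .024 [[320.20523341 207.03525695]] cx ring +-20mm [[348.26948146 207.033379  ]]
collar_center 0.9 [366.6, 60.7, 63.7, 69.4] [ 35.  58. 124.]
collar_center 0.55 [292.0, 162.5, 54.2, 68.9] [119. 116. 116.]
screw_head 0.96 [290.5, 159.4, 52.0, 70.1] [118. 115. 115.]
screw_head 0.9 [349.3, 265.4, 47.7, 57.6] [131. 108.  26.]
screw_head 0.64 [365.9, 58.1, 68.3, 75.3] [ 35.  57. 123.]
[320 207]
```

View pics/w7c.png

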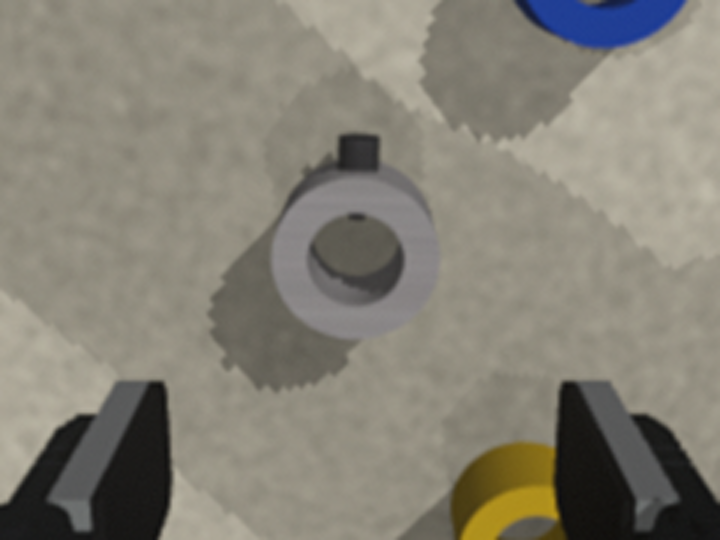

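drive_tool(series="-0.04 0.6 0.11 0 0 0;0 0.6 0 0 0 0;0 0.6 0 0 0 0;0 0.6 0 0 0 0;0 0.5 0 0 0 0;0 0.22 0 0 0 0;0 0 0 0 0 0;0 0 0 0 0 0;0 0 0 0 0 0")

```text
t: 13.63
tcp_pos: [0.5434, 0.1589, 0.003]
ee_rot: [-1.45, -0.715, 0.713]
ft_force: [-0.8, -0.0, -0.4]
finger_gap: 0.06
```

```bash
python3 - <<'E'
from h import *
s,M=st(); p=camera_params('wrist'); im=cap('wrist','w8.png'); 
print('tcp plane at .024',proj(p,[*s['tcp_pos'][:2],.024]),proj(p,[*(s['tcp_pos'][:2]+.02*M[:2,0]),.024]))
for q in ['collar_center','screw_head']:
    for r in regions_of(q,'wrist')[:3]:
        m=r['mask']; print(q,round(r['conf'],2),r['bbox'],im[m].mean(0).round())
E
```

```text
t 13.63 tcp [0.5434 0.1589 0.003 ] hd 52.42 f [-0.8 -0.  -0.4] gap 0.06 down [ 0.001  0.001 -1.   ]
tcp plane at .024 [[320.21121692 256.08326039]] [[361.63502821 256.06909827]]
collar_center 0.76 [390.0, 43.2, 107.1, 111.0] [ 31.  55. 122.]
collar_center 0.64 [364.9, 328.1, 33.3, 32.5] [106.  87.  19.]
collar_center 0.63 [276.7, 193.1, 85.2, 98.2] [123. 120. 120.]
screw_head 0.81 [389.5, 40.3, 106.9, 115.7] [ 33.  56. 122.]
screw_head 0.73 [366.0, 326.6, 32.8, 33.6] [109.  88.  17.]
screw_head 0.66 [278.8, 191.5, 80.7, 102.8] [122. 119. 119.]
```

```bash
cat >> h.py <<'E'
def ringfit(im,p,M,c0,z,rad=.02):
    # refine ring-centre in world at height z by edge contrast of outer+inner circles on the tool-z minus side etc.
    g=cv2.GaussianBlur(cv2.cvtColor(im,cv2.COLOR_RGB2GRAY),(3,3),0).astype(np.float32)
    th=np.linspace(0,2*np.pi,180,endpoint=False); D=np.c_[np.cos(th),np.sin(th),0*th]@np.array([M[:,0],M[:,2],M[:,1]])
    def samp(c,r):
        q=proj(p,c+D*r).astype(np.float32); return cv2.remap(g,q[:,0].reshape(-1,1),q[:,1].reshape(-1,1),1).ravel()
    best=[]
    for dx in np.arange(-5,5.1,.25):
        for dz in np.arange(-5,5.1,.25):
            c=np.r_[c0[:2]+(dx*M[:2,0]+dz*M[:2,2])/1000,z]
            sc=np.clip(samp(c,rad-.001)-samp(c,rad+.001),0,40).mean()+np.clip(samp(c,.0125)-samp(c,.0105),0,40).mean()
            best.append((sc,dx,dz))
    return sorted(best)[::-1][:4]
E
python3 - <<'E'
from h import *
s,M=st(); p=camera_params('wrist'); im=cv2.imread('pics/w8.png')[:,:,::-1]
print(ringfit(np.ascontiguousarray(im),p,M,s['tcp_pos'],.024))
E
```

```text
t 13.78 tcp [0.5432 0.1587 0.0028] hd 52.42 f [-0.4 -0.1 -0.5] gap 0.0598 down [ 0.001  0.    -1.   ]
[(np.float32(63.65879), np.float64(-1.0), np.float64(0.0)), (np.float32(63.44636), np.float64(-0.75), np.float64(-0.25)), (np.float32(63.444168), np.float64(-0.75), np.float64(0.0)), (np.float32(63.390663), np.float64(-1.0), np.float64(-0.25))]
```

Strong fit: the collar is within 1 mm of the TCP axis. I close on it, lift a little and re-measure.

drive_tool(series="-0.03 0 0 0 0 0;0 0 0 0 0 0;0 0 0 0 0 0;0 0 0 0 0 0;0 0 0 0 0 0;0 0 0 0 0 0;0 0 0 0 0 0", grip=0.0)

```text
t: 14.37
tcp_pos: [0.5422, 0.158, 0.0019]
ee_rot: [-1.45, -0.714, 0.714]
ft_force: [0.2, -0.3, -0.9]
finger_gap: -0.0001
```

drive_tool(series="0 -0.5 0 0 0 0;0 -0.9 0 0 0 0;0 -1 0 0 0 0;0 -1 0 0 0 0;0 -1 0 0 0 0;0 -1 0 0 0 0;0 -1 0 0 0 0;0 -0.6 0 0 0 0;0 0 0 0 0 0;0 0 0 0 0 0")

```text
t: 15.2
tcp_pos: [0.5426, 0.158, 0.1776]
ee_rot: [-1.451, -0.715, 0.713]
ft_force: [0.0, 0.2, -0.5]
finger_gap: -0.0001
```

```bash
python3 - <<'E'
from h import *
s,M=st(); p=camera_params('wrist'); im=cap('wrist','w9.png'); print(s['joints'].round(2))
for dz in (.017,.019,.021,.023): print(dz,ringfit(im,p,M,s['tcp_pos'],s['tcp_pos'][2]+dz)[:2])
for q in ['collar_center','screw_head']:
    for r in regions_of(q,'wrist')[:3]: print(q,round(r['conf'],2),r['bbox'],im[r['mask']].mean(0).round())
E
```

```text
t 15.2 tcp [0.5426 0.158  0.1776] hd 52.42 f [ 0.   0.2 -0.5] gap -0.0001 down [ 0.002  0.    -1.   ]
[ 0.04  0.49 -0.61  1.76  0.33  0.99  0.22]
0.017 [(np.float32(16.473003), np.float64(4.75), np.float64(-4.5)), (np.float32(16.352903), np.float64(5.0), np.float64(-4.75))]
0.019 [(np.float32(16.688574), np.float64(4.75), np.float64(-3.75)), (np.float32(16.376476), np.float64(4.5), np.float64(-3.75))]
0.021 [(np.float32(16.343388), np.float64(4.5), np.float64(-2.75)), (np.float32(16.32648), np.float64(4.75), np.float64(-3.0))]
0.023 [(np.float32(16.227816), np.float64(4.5), np.float64(-2.0)), (np.float32(16.139832), np.float64(4.25), np.float64(-2.0))]
collar_center 0.89 [344.9, 222.6, 36.5, 46.9] [139. 115.  30.]
collar_center 0.86 [355.8, 77.3, 44.5, 52.2] [ 39.  61. 125.]
collar_center 0.66 [301.6, 146.4, 41.8, 51.4] [120. 117. 116.]
screw_head 0.98 [302.1, 149.4, 36.9, 44.7] [119. 116. 116.]
screw_head 0.86 [353.1, 76.0, 50.4, 53.1] [ 39.  61. 126.]
screw_head 0.79 [345.1, 226.5, 38.1, 42.8] [139. 115.  30.]
```

```bash
python3 - <<'E'
from h import *
s,M=st(); p=camera_params('wrist'); im=cap('wrist','w10.png')
c0=ray(p,322,170,.024); print(c0)
b=ringfit(im,p,M,c0,.024); print(b[:2]); c=c0[:2]+(b[0][1]*M[:2,0]+b[0][2]*M[:2,2])/1000; print('collar',c,'in tool',(M.T@np.r_[c-s['tcp_pos'][:2],0]).round(4))
w8=cv2.imread('pics/w8.png'); w3=cv2.imread('pics/w3.png')
A=cv2.resize(w8[130:400,150:490],None,fx=1.15,fy=1.15); B=cv2.resize(im[100:370,150:490,::-1],None,fx=1.15,fy=1.15)
cv2.imwrite('pics/m.png',np.hstack([A,B]))
E
```

```text
t 15.35 tcp [0.5416 0.1576 0.1759] hd 52.43 f [ 0.   0.2 -0.7] gap -0.0 down [-0.002 -0.001 -1.   ]
[0.53584037 0.16377134 0.024     ]
[(np.float32(13.259033), np.float64(0.0), np.float64(-5.0)), (np.float32(13.2590065), np.float64(-0.25), np.float64(-5.0))]
collar [0.53980356 0.16072289] in tool [0.0013 0.     0.0033]
```

View pics/m.png

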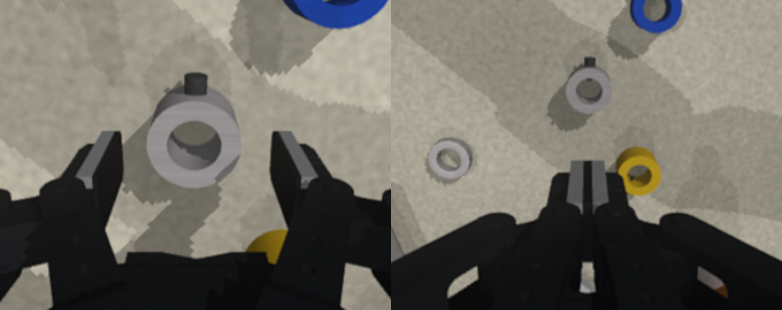

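```bash
python3 - <<'E'
from h import *
s,M=st(); p=camera_params('wrist')
for z in (0,.011):
  for y in (-.03,-.02,-.01,0): print(z,y,proj(p,s['tcp_pos']+M@np.array([0,y,z])).round(1))
print('w8 tips expected: gap60, depth test')
for y in (-.03,-.02,-.01): 
  q=proj(p,s['tcp_pos']+M@np.array([[-.03,y,.011],[.03,y,.011]]).T.T[0]),proj(p,s['tcp_pos']+M@np.array([.03,y,.011])); print(y,q[0].round(1),q[1].round(1))
import numpy as np
im=cv2.imread('pics/w10.png',0)
print(im[225:262:2,322].tolist(), im[225:262:2,314].tolist())
E
```

```text
t 15.4 tcp [0.5416 0.1577 0.1758] hd 52.44 f [ 0.1 -0.3 -0.3] gap -0.0 down [-0.002 -0.001 -1.   ]
0 -0.03 [[320.2 264.9]]
0 -0.02 [[320.2 255.1]]
0 -0.01 [[320.2 246.5]]
0 0 [[320.2 238.8]]
0.011 -0.03 [[320.2 242.6]]
0.011 -0.02 [[320.2 234. ]]
0.011 -0.01 [[320.2 226.5]]
0.011 0 [[320.2 219.8]]
w8 tips expected: gap60, depth test
-0.03 [[253.  242.6]] [[387.3 242.6]]
-0.02 [[257.2 234. ]] [[383.2 234. ]]
-0.01 [[260.9 226.5]] [[379.5 226.5]]
[139, 140, 138, 140, 140, 140, 144, 95, 21, 26, 24, 24, 24, 23, 24, 22, 22, 22, 22] [137, 137, 139, 136, 138, 140, 141, 117, 85, 86, 87, 86, 86, 88, 86, 87, 87, 87, 86]
```

```bash
python3 - <<'E'
from h import *
s,M=st(); p=camera_params('wrist'); im=np.ascontiguousarray(cv2.imread('pics/w10.png')[:,:,::-1])
c0=np.array([.5417,.1592]); b=ringfit(im,p,M,c0,.024); print(b[:2]); c=c0+(b[0][1]*M[:2,0]+b[0][2]*M[:2,2])/1000; print('collar',c,'in tool',(M.T@np.r_[c-s['tcp_pos'][:2],0]).round(4))
E
```

```text
t 15.4 tcp [0.5416 0.1577 0.1758] hd 52.44 f [ 0.1 -0.3 -0.3] gap -0.0 down [-0.002 -0.001 -1.   ]
[(np.float32(47.495617), np.float64(0.0), np.float64(-1.75)), (np.float32(47.335976), np.float64(0.0), np.float64(-1.5))]
collar [0.54308722 0.15813318] in tool [ 0.0012 -0.     -0.0009]
```

drive_tool(series="0 0.9 0 0 0 0;0 1 0 0 0 0;0 1 0 0 0 0;0 1 0 0 0 0;0 1 0 0 0 0;0 0.5 0 0 0 0;0 0.4 0 0 0 0;0 0 0 0 0 0;0 0 0 0 0 0;0 0 0 0 0 0", grip=0.7)

```text
t: 16.23
tcp_pos: [0.5427, 0.1584, 0.0327]
ee_rot: [-1.45, -0.715, 0.713]
ft_force: [-1.4, 0.5, -0.2]
finger_gap: 0.0597
```

drive_tool(series="0 0.6 0 0 0 0;0 0.5 0 0 0 0;0 0.3 0 0 0 0;0 0.2 0 0 0 0;0 0.16 0 0 0 0;0 0.1 0 0 0 0;0 0 0 0 0 0;0 0 0 0 0 0;0 0 0 0 0 0")

```text
t: 16.98
tcp_pos: [0.5425, 0.1581, -0.0141]
ee_rot: [-1.45, -0.715, 0.714]
ft_force: [-0.2, 0.1, 0.2]
finger_gap: 0.0599
```

```bash
python3 - <<'E'
from h import *
s,M=st(); p=camera_params('wrist'); im=cap('wrist','w11.png')
print(ringfit(im,p,M,s['tcp_pos'],.024)[:2])
E
```

```text
t 16.98 tcp [ 0.5425  0.1581 -0.0141] hd 52.43 f [-0.2  0.1  0.2] gap 0.0599 down [ 0.001  0.    -1.   ]
[(np.float32(67.8266), np.float64(0.0), np.float64(-0.25)), (np.float32(67.592514), np.float64(0.0), np.float64(-0.5))]
```

drive_tool(series="0 0.12 0 0 0 0;0 0 0 0 0 0;0 0 0 0 0 0;0 0 0 0 0 0;0 0 0 0 0 0;0 0 0 0 0 0;0 0 0 0 0 0;0 0 0 0 0 0", grip=0.0)

```text
t: 17.7
tcp_pos: [0.5423, 0.158, -0.0173]
ee_rot: [-1.45, -0.714, 0.714]
ft_force: [-1.0, -1.8, 5.0]
finger_gap: 0.0383
```

```bash
python3 - <<'E'
from h import *
s,M=st(); p=camera_params('wrist'); im=cap('wrist','w12.png')
print(ringfit(im,p,M,s['tcp_pos'],.024)[:2])
E
```

```text
t 17.7 tcp [ 0.5423  0.158  -0.0173] hd 52.43 f [-1.  -1.8  5. ] gap 0.0383 down [ 0. -0. -1.]
[(np.float32(67.31417), np.float64(0.0), np.float64(-0.5)), (np.float32(67.29723), np.float64(0.0), np.float64(-0.25))]
```

drive_tool(series="0 -0.3 0 0 0 0;0 -0.6 0 0 0 0;0 -0.8 0 0 0 0;0 -1 0 0 0 0;0 -1 0 0 0 0;0 -1 0 0 0 0;0 -1 0 0 0 0;0 -1 0 0 0 0;0 -1 0 0 0 0;0 -0.6 0 0 0 0;0 -0.4 0 0 0 0;0 0 0 0 0 0")

```text
t: 18.75
tcp_pos: [0.543, 0.1585, 0.202]
ee_rot: [-1.451, -0.717, 0.712]
ft_force: [-0.6, 0.5, -2.4]
finger_gap: 0.0379
```

drive_tool(series="-0.4 0 -0.4 0 0 0;-0.8 0 -0.75 0 0 0;-0.85 0 -0.8 0 0 0;-0.85 0 -0.8 0 0 0;-0.85 0 -0.8 0 0 0;-0.85 0 -0.8 0 0 0;-0.85 0 -0.8 0 0 0;-0.85 0 -0.8 0 0 0;-0.85 0 -0.8 0 0 0;-0.85 0 -0.8 0 0 0;-0.85 0 -0.8 0 0 0;-0.5 0 -0.45 0 0 0")

```text
t: 19.75
tcp_pos: [0.5731, -0.1655, 0.1981]
ee_rot: [-1.451, -0.709, 0.714]
ft_force: [-0.9, -0.6, -0.3]
finger_gap: 0.0377
```

drive_tool(series="0 0 0 0 -0.5 0;0 0 0 0 -0.8 0;0 0 0 0 -0.8 0;0 0 0 0 -0.38 0;0 0 0 0 0 0;0 0 0 0 0 0;0 0 0 0 0 0")

```text
t: 20.33
tcp_pos: [0.5737, -0.1613, 0.1993]
ee_rot: [-1.371, -0.911, 0.912]
ft_force: [0.6, 0.5, -0.9]
finger_gap: 0.0375
```

```bash
python3 - <<'E'
from h import *
s,M=st(); p=camera_params('wrist'); im=cap('wrist','w13.png'); t=s['tcp_pos']; print(s['joints'].round(2))
for dy in (.0393,.0413,.0433): print(ringfit(im,p,M,t,t[2]+dy)[:2])
g=im.max(2); q=proj(p,t+M@np.array([0,-.0293,.024]))[0]; print('screw exp',q, proj(p,t+M@np.array([0,-.0293,.0275])))
x,y=q.round().astype(int); w=g[y-25:y+25,x-30:x+31]
for r in range(0,50,2): 
    k=np.where(w[r]<50)[0]; print(y-25+r,(k.min()+x-30,k.max()+x-30,len(k)) if len(k) else '')
E
```

```text
t 20.33 tcp [ 0.5737 -0.1613  0.1993] hd 67.23 f [ 0.6  0.5 -0.9] gap 0.0375 down [-0.001  0.    -1.   ]
[ 0.61  0.52 -0.65  1.65  0.35  1.09  1.03]
[(np.float32(50.950768), np.float64(0.25), np.float64(-1.75)), (np.float32(50.888752), np.float64(0.25), np.float64(-2.0))]
[(np.float32(51.28543), np.float64(0.25), np.float64(-0.5)), (np.float32(51.041847), np.float64(0.25), np.float64(-0.75))]
[(np.float32(49.70616), np.float64(0.25), np.float64(0.75)), (np.float32(49.48384), np.float64(0.25), np.float64(0.5))]
screw exp [320.07933717 214.49207374] [[320.07710993 206.86761787]]
189 
191 
193 
195 
197 
199 
201 
203 
205 
207 (np.int64(314), np.int64(328), 15)
209 (np.int64(312), np.int64(332), 21)
211 (np.int64(312), np.int64(332), 19)
213 (np.int64(312), np.int64(316), 5)
215 (np.int64(312), np.int64(316), 5)
217 (np.int64(312), np.int64(316), 5)
219 (np.int64(311), np.int64(316), 6)
221 (np.int64(311), np.int64(316), 6)
223 (np.int64(311), np.int64(316), 6)
225 (np.int64(311), np.int64(316), 6)
227 
229 
231 
233 
235 
237
```

drive_tool(series="-0.12 0.3 0.01 0 -0.24 0;0 0.6 0 0 0 0;0 0.7 0 0 0 0;0 0.7 0 0 0 0;0 0.5 0 0 0 0;0 0.2 0 0 0 0;0 0 0 0 0 0;0 0 0 0 0 0;0 0 0 0 0 0")

```text
t: 21.13
tcp_pos: [0.5732, -0.1641, 0.1258]
ee_rot: [-1.363, -0.933, 0.931]
ft_force: [-0.1, -0.1, -1.7]
finger_gap: 0.0376
```

```bash
python3 - <<'E'
from h import *
s,M=st(); p=camera_params('wrist'); im=cap('wrist','w14.png'); t=s['tcp_pos']
print(ringfit(im,p,M,t,t[2]+.0413)[:1])
# predicted px: bore rim & spindle top for axis
for a in ([.573,-.164],): print('spindle top c',proj(p,[*a,.136]),'bore centre',proj(p,t+M@np.array([.00025,-.0413,-.0005])))
x,y=proj(p,t+M@np.array([.00025,-.0413,-.0005]))[0].astype(int)
g=cv2.cvtColor(im,cv2.COLOR_RGB2GRAY)
print(y,x)
for r in range(y-30,y+32,3): print(r,' '.join('%3d'%v for v in g[r,x-36:x+37:3]))
E
```

```text
t 21.13 tcp [ 0.5732 -0.1641  0.1258] hd 68.76 f [-0.1 -0.1 -1.7] gap 0.0376 down [ 0.001 -0.    -1.   ]
[(np.float32(57.47513), np.float64(0.25), np.float64(-0.5))]
spindle top c [[320.05986582 246.17392106]] bore centre [[320.61455825 278.45670829]]
278 320
248  69 137 162 162 162 161 162 162 161 161 163 163 161 162 162 162 161 162 163 161 161 161 161 160 116
251 137 159 157 158 157 157 157 157 157 156 156 157 157 156 156 157 155 156 156 156 156 155 156 156 153
254 165 163 162 162 162 161 162 163 163 162 148 130 118 131 142 156 160 159 160 160 160 160 159 159 159
257 162 162 162 163 161 162 161 163 125  75  76  79  80  77  90  85 164 162 160 160 160 159 159 160 159
260 144 161 161 161 161 161 168 192 193 166 126 100  89 111 157 170 168 168 164 158 157 158 159 159 150
263 142 144 146 161 163 141 195 192 192 192 192 192 170 169 167 168 167 168 168 138 164 163 152 124 119
266 137 138 136 157 157  55 141 193 192 192 192 181 168 167 167 167 170 163 160  57 109 121 115 116 117
269 140 140 141 145 122  84  58 121 160 159 161 161 143 144 145 147 149 137  61  60  59 115 116 114 114
272 139 
[... 643 characters left out ...]
  72  62  63  62  64  63  64  64  63  63  63  63  61  58  81  97  96  96  96
293 136 136 135 136 137 126  57  61  61  62  61  62  61  60  61  62  61  61  59  65  95  94  94  94  94
296 136 136 136 135 119  96  81  59  61  60  61  62  61  61  61  61  59  58  69  94  94  93  94  94  94
299 140 141 124  98  98  98 100  95  72  63  62  63  64  62  62  62  68  86  97  96  95  95  95  95  94
302 123  97  98  98  97  97  98  98  98  97  89  80  75  75  86  96  98  97  96  98  98  96  96  95  91
305 160 106 102 101 101 102 101 100 101 101 102 100 102  99 101 101  99 100  99  99  99  99  98  96 149
308 163 167 111  99  99 100 100 101 100  99 100  99 101 100  99  99 100 100  99  99 100  98 100 161 175
```

```bash
python3 - <<'E'
from h import *
s,M=st(); p=camera_params('wrist'); t=s['tcp_pos']
for dz in (-2,-1,0,1,2):
    a=np.r_[t[:2]+M[:2,0]*.00025+M[:2,2]*(dz-.5)/1000,0]
    print(dz,[proj(p,a+np.array([0,0,z])-M[:,2]*r)[0].round(1).tolist() for z,r in((.136,.0092),(.136,.0097),(.1325,.01))])
E
```

```text
t 21.18 tcp [ 0.5733 -0.1641  0.1259] hd 68.76 f [-0.3  0.1 -1. ] gap 0.0377 down [ 0.001 -0.    -1.   ]
-2 [[320.6, 267.1], [320.6, 267.9], [320.6, 265.3]]
-1 [[320.6, 265.4], [320.6, 266.2], [320.6, 263.6]]
0 [[320.6, 263.6], [320.6, 264.5], [320.6, 261.9]]
1 [[320.6, 261.9], [320.6, 262.8], [320.6, 260.2]]
2 [[320.6, 260.2], [320.6, 261.0], [320.6, 258.5]]
```

drive_tool(series="0 0.08 0 0 0 0;0 0.08 0 0 0 0;0 0.08 0 0 0 0;0 0.08 0 0 0 0;0 0.08 0 0 0 0;0 0 0 0 0 0;0 0 0 0 0 0")

```text
t: 21.77
tcp_pos: [0.5726, -0.164, 0.1148]
ee_rot: [-1.362, -0.932, 0.932]
ft_force: [-0.4, -0.6, 0.2]
finger_gap: 0.038
```

```bash
python3 - <<'E'
from h import *
s,M=st(); p=camera_params('wrist'); im=cap('wrist','w15.png'); t=s['tcp_pos']
for dy in(.0373,.0393,.0413,.0433): print(dy,ringfit(im,p,M,t,t[2]+dy)[:1])
c=np.array([.00025,0,-.0005]); B=lambda y,r:proj(p,t+M@(c+np.array([0,y,r])))[0].round(1).tolist()
print('bottom rim -z,+z',B(-.0173,-.0115),B(-.0173,.0115),'top rim',B(-.0413,-.0115),B(-.0413,.0115))
g=cv2.cvtColor(im,cv2.COLOR_RGB2GRAY); x=320;y=268
for r in range(y-18,y+14,2): print(r,' '.join('%3d'%v for v in g[r,x-33:x+34:3]))
E
```

```text
t 21.77 tcp [ 0.5726 -0.164   0.1148] hd 68.75 f [-0.4 -0.6  0.2] gap 0.038 down [-0.  0. -1.]
0.0373 [(np.float32(60.592064), np.float64(0.25), np.float64(-3.0))]
0.0393 [(np.float32(61.981586), np.float64(0.25), np.float64(-1.75))]
0.0413 [(np.float32(62.40217), np.float64(0.25), np.float64(-0.5))]
0.0433 [(np.float32(61.04893), np.float64(0.25), np.float64(0.75))]
bottom rim -z,+z [320.7, 274.4] [320.7, 231.9] top rim [320.7, 302.2] [320.7, 253.7]
250 160 158 158 158 158 158 157 156 158 157 157 157 157 159 158 157 158 159 157 158 158 157 159
252 161 161 161 160 160 159 160 160 159 159 159 159 159 159 158 157 157 158 158 158 157 156 157
254 163 163 163 163 162 162 163 163 163 147 130 123 132 143 156 161 161 160 160 160 160 160 161
256 163 163 162 163 163 163 164 153 111  87  89  91  94  95 107 143 161 161 159 160 160 160 161
258 162 162 162 162 160 162 139  81  79  97  93  91  96  98  98  94 116 159 159 159 161 161 159
260 162 161 160 161 161 141  73  77  79  88  77  78  98  98  90  80  60 144 158 158 158 159 158
262 162 157 162 164 163  84  76  79  77  75  75  78  89  81  77  78  
[... 190 characters left out ...]
 164 159  54 110 121 116 117
268 141 139 141 140  93  60 168  86  73  78  78  80  79  78  74 143 169  86  59  64 116 114 113
270 141 141 141 109 110  61  85 175 113  77  78  77  75  89 147 172 117  60  61  56 113 115 116
272 140 139 139 102 107  83  58  82 168 153 128 133 148 166 160 110  62  60  59  57 105 118 117
274 141 140 137 103 110 104  61  60  64 103 145 153 150 114  71  58  61  61  59  58  84 116 115
276 140 140 134 106 108  79  62  64  63  61  59  64  64  61  62  63  61  62  60  58  73 120 119
278 140 139 130 106 112  69  61  62  63  64  65  64  64  63  63  63  62  61  59  59  71 113 109
280 142 143 138 105 110  65  62  64  64  64  65  65  65  65  64  63  63  63  61  58  67  98  96
```

drive_tool(series="-0.01 0.1 0 0 0 0;0 0.1 0 0 0 0;0 0.1 0 0 0 0;0 0.1 0 0 0 0;0 0.1 0 0 0 0;0 0.1 0 0 0 0;0 0 0 0 0 0")

```text
t: 22.4
tcp_pos: [0.5723, -0.1643, 0.0994]
ee_rot: [-1.361, -0.931, 0.932]
ft_force: [-0.8, -0.5, -0.6]
finger_gap: 0.038
```

drive_tool(series="0 0.1 0 0 0 0;0 0.1 0 0 0 0;0 0.1 0 0 0 0;0 0.1 0 0 0 0;0 0.04 0 0 0 0;0 0 0 0 0 0;0 0 0 0 0 0;0 0 0 0 0 0")

```text
t: 23.07
tcp_pos: [0.5727, -0.1643, 0.0891]
ee_rot: [-1.362, -0.932, 0.932]
ft_force: [-0.6, -0.6, 0.1]
finger_gap: 0.0383
```

```bash
python3 - <<'E'
from h import *
s,M=st(); p=camera_params('wrist'); im=cap('wrist','w16.png'); t=s['tcp_pos']; print(s['torque'])
for dy in(.0393,.0413,.0433): print(dy,ringfit(im,p,M,t,t[2]+dy)[:1])
g=im.max(2)
P=lambda v:proj(p,t+M@np.array(v))[0]
print('screw head exp',P([0.0002,-.0293,.027]),'tip exp',P([0,-.0293,.062]),'spindle top c',P([0,-(.136-t[2]),0]))
x=320
for r in range(140,270,4):
    k=np.where(g[r,270:370]<60)[0]+270; print(r,(k.min(),k.max(),len(k)) if len(k) else '',end=';')
print()
gg=cv2.cvtColor(im,cv2.COLOR_RGB2GRAY)
for r in range(250,306,3): print(r,' '.join('%3d'%v for v in gg[r,x-36:x+37:3]))
E
```

```text
t 23.07 tcp [ 0.5727 -0.1643  0.0891] hd 68.75 f [-0.6 -0.6  0.1] gap 0.0383 down [ 0. -0. -1.]
[ 0.02992662 -0.01106264 -0.01255802]
0.0393 [(np.float32(57.34479), np.float64(0.25), np.float64(-2.0))]
0.0413 [(np.float32(58.192696), np.float64(0.0), np.float64(-1.0))]
0.0433 [(np.float32(57.18386), np.float64(0.0), np.float64(0.5))]
screw head exp [320.5143332 207.9741172] tip exp [320.02797878 125.76671653] spindle top c [320.01212144 284.49493634]
140 ;144 ;148 ;152 ;156 ;160 ;164 ;168 ;172 ;176 ;180 ;184 ;188 ;192 ;196 ;200 ;204 ;208 (np.int64(312), np.int64(332), 21);212 (np.int64(311), np.int64(332), 20);216 (np.int64(311), np.int64(333), 14);220 (np.int64(311), np.int64(332), 13);224 (np.int64(311), np.int64(332), 15);228 ;232 ;236 ;240 ;244 (np.int64(275), np.int64(367), 11);248 (np.int64(273), np.int64(368), 16);252 (np.int64(272), np.int64(369), 16);256 (np.int64(271), np.int64(369), 21);260 (np.int64(270), np.int64(369), 12);264 (np.int64(270), np.int64(369), 11);268 (np.int64(270), np.int64(369), 11);
250 101 158 157 157 158 157 157 157 157 156 156 157 156 157 157 157 157
[... 1204 characters left out ...]
 127 122 126 128 124 121 123 125 128 109  90  89  76  66  57  93  95  95  95
289 137 122  98  96  85  64 124 125 127 125 122 123 127 128 115  89  88  88  70  61  70  98  96  98  97
292 135  93  94  94  96  70 111 129 125 122 123 126 113  91  90  88  89  87  64  58  94  93  94  94  93
295 136 113  94 107  95  96  72 126 123 123 112  89  91  91  90  89  89  69  59  91  95  94  94  95  95
298 139 139 137 140 106  97  97  83 105  87  90  91  92  89  90  88  65  73  95  96  96  94  94  94  93
301 138 140 130 103  96  98  99  98  96  91  89  87  86  82  75  81  96  97  96  96  96  93  95  95  96
304 152 104 100 101 100 100  99  99  99  99  99  99  98 100  98  98  98  98  98  97  98  96  96  95 109
```

```bash
python3 - <<'E'
from h import *
im=cv2.imread('pics/w16.png',0)
for r in range(60,150,4): 
    k=np.where(im[r,290:355]<85)[0]+290
    print(r,(k.min(),k.max(),len(k)) if len(k) else '',end='; ')
print()
for n in ('side','scene'):
    im=cap(n,n+'9.png'); p=camera_params(n); s,M=st(); t=s['tcp_pos']
    d=np.array([np.cos(np.radians(157.3)),np.sin(np.radians(157.3))]); ax=np.array([.573,-.164])
    H=np.r_[ax+d*.0275,.118]; Tp=np.r_[ax+d*.062,.118]; print(n,'head',proj(p,H),'tip',proj(p,Tp),'top',proj(p,[*ax,.136]))
    g=cv2.cvtColor(im,cv2.COLOR_RGB2GRAY); x,y=((proj(p,H)+proj(p,Tp))/2)[0].astype(int)
    print(y,x)
    for r in range(y-14,y+15): print(r,' '.join('%3d'%v for v in g[r,x-24:x+25:2]))
E
```

```text
60 (np.int64(312), np.int64(315), 4); 64 (np.int64(315), np.int64(340), 26); 68 (np.int64(319), np.int64(333), 15); 72 (np.int64(319), np.int64(333), 15); 76 (np.int64(319), np.int64(333), 15); 80 (np.int64(319), np.int64(332), 14); 84 (np.int64(319), np.int64(332), 14); 88 (np.int64(319), np.int64(332), 14); 92 (np.int64(319), np.int64(332), 14); 96 (np.int64(319), np.int64(332), 14); 100 (np.int64(319), np.int64(331), 13); 104 (np.int64(318), np.int64(331), 14); 108 (np.int64(318), np.int64(331), 14); 112 (np.int64(318), np.int64(331), 14); 116 (np.int64(318), np.int64(331), 14); 120 (np.int64(318), np.int64(331), 14); 124 (np.int64(318), np.int64(330), 13); 128 ; 132 ; 136 ; 140 ; 144 ; 148 ; 
t 23.17 tcp [ 0.5727 -0.1643  0.0891] hd 68.75 f [ 0.2 -0.3 -1. ] gap 0.0382 down [ 0. -0. -1.]
side head [[357.78141891 173.28228633]] tip [[368.56926593 176.04540101]] top [[349.50730682 165.51511391]]
174 363
160  44  52  42  48  72  41  44  43  45 122 142 142 139 141 142 140 143 140 137 134 133 141 141 138 140
161  44  45  41  42  48  44  47  45  46 128 151 151 146 151 149 152 149 148 14
[... 5362 characters left out ...]
  75  17  20  88 174 173 167 163 155 158 144 128 125 107  79  97 118 143 151
164 124 148 101  81  81  70  67  13  25  96 165 167 164 163 163 168 166 153 143 119  99  99 123 145 154
165 149 172 126  85  83  75  70  22  39 116 174 166 161 164 164 162 170 170 172 138 128 116 127 142 157
166 171 178 151  97  86  83  63  42 105 147 172 165 163 162 162 163 166 163 170 149 147 140 141 144 153
167 176 174 173 134  89  81  75  87 153 173 166 169 162 165 164 169 172 165 169 151 154 151 149 140 143
168 169 177 176 156  89  87  94 116 164 175 166 164 161 168 165 166 168 169 160 152 154 154 151 146 143
169 159 159 175 137  81  88 107 113 133 165 162 161 165 169 164 167 167 167 153 152 149 153 149 143 146
```

drive_tool(series="0 0.02 0 0 0 0;0 0 0 0 0 0;0 0 0 0 0 0;0 0 0 0 0 0;0 0 0 0 0 0")

```text
t: 23.63
tcp_pos: [0.5726, -0.1643, 0.0885]
ee_rot: [-1.362, -0.932, 0.932]
ft_force: [-0.1, -0.1, -1.0]
finger_gap: 0.038
```

```bash
python3 - <<'E'
from h import *
s,M=st(); print(s['dq'].round(4)); print(close_job())
E
```

```text
t 23.63 tcp [ 0.5726 -0.1643  0.0885] hd 68.75 f [-0.1 -0.1 -1. ] gap 0.038 down [-0.  0. -1.]
[-0.0011  0.0002  0.0008 -0.     -0.0001 -0.0012  0.0002]
the job is handed in; nothing more can be done
None
```

I turned the spindle until its flat faced the key driver. I then threaded the gray collar down over it, screw on the flat, and handed the job in at about 23.6 s with the collar still held.

**Last checks**
- **Spindle:** after I let go, the wrist picture showed the flat facing the driver, within about 1°.
- **Screw direction:** in the last wrist picture the screw lined up with the driver rod to within about 0.5°.
- **Fit:** the spindle came up through the bore without touching hard. The force on the wrist stayed around 1 N.
- **Height:** by the arm's own reading the collar's centre is at about 117.8 mm, against 118 mm wanted. The side camera disagreed slightly, suggesting the collar could be up to 2 mm high. That is less than a pixel there, so I lowered it only 0.5 mm and did not look again afterwards.

**What went wrong**
- **Missed first grasp:** the first try at the collar closed above it without moving it. The fingertips sit about 25 mm further back than the stated tool point, so I went deeper and the second grasp held.
- **Shallow pinch:** because of the same offset, the spindle was probably pinched only near its top, but it still turned as intended.

I did not touch the yellow or blue look-alikes, the spacer or anything else on the bench.

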